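Sort the canisters by weight: nearly empty ones into the refill crate

ROBOT

A 6-joint arm with a two-finger parallel gripper is mounted at the origin on a cart in front of the work surface, level with it; the furniture and walls round the work are solid. World frame = base frame: x ahead of the robot, y to its left, z up, the work surface at z = 0. Lengths are in m, angles in rad, forces in N, time in s.
With the tool pointing down it reaches from about 0.225 to 0.875 m from the base axis. Payload 3.4 kg.
Tool frame: the origin (TCP) lies where the fingers leave the gripper's body, on its centre line; the fingertips stand 73 mm ahead of it and the grasp point (between the pads) lies 54 mm ahead of it (manip.pinch_z is the distance from the TCP to the grasp point, in m); z points along the fingers, y is the line along which they close (so a half turn about z gives the same grasp; the last joint's range is limited). The gripper opens to 85 mm and grips with 20 to 120 N. Pads are 22 mm wide; open, the fingers measure 114 mm over their backs; the gripper's body (76 mm by 85 mm) begins 54 mm behind the grasp point. The pads swing forward as they close: fully open they stand 13 mm farther back than shut.
Start: joints at [1.201, 0.276, 1.505, -0, 1.361, -0.121], TCP at [0.142, 0.557, 0.304] pointing down, gripper open.
Joint ranges: [-2.89, 2.89], [-0.75, 2.08], [0.22, 2.7], [-1.18, 4.32], [0.11, 2.71], [-2.7, 2.7]. Speed limits (rad/s): [2.57, 2.57, 3.14, 3.14, 3.14, 3.14].

INTERFACE

Orientations are given as a unit quaternion [w, x, y, z].
In Python, from rig import readout, imaging, manip gives the robot as it stands. The module is installed in compiled form; this text tells all that it offers.
- The arm moves only by the tool servo_tool, never from a script. Its argument "moves" is a list of rows, each an object with "dp": the shift along the tool's x, y, z in units of 0.2 m (1.0 is 0.2 m), a list of three; "delta_rot": the turn, a rotation vector about the tool's x, y, z in units of 0.1 rad (1.0 is 0.1 rad), a list of three; "fingers": the opening, from 0 (shut) to 1 (fully open). In form: [{"dp": [dx, dy, dz], "delta_rot": [wx, wy, wz], "fingers": fingers}, ...]. A call has 1 to 5 rows; each row shifts and turns the commanded pose from where the row before left it, along the tool's axes as they then stand; what a row does not reach is not made up. A row lasts 1/10 s, in which the tool goes at most 50 mm and 8.59 degrees, less where a joint would pass 70% of its speed; a pose out of reach is approached as far as the arm can. A call with a number of a shift or a turn outside -1 to 1 is refused whole. A call with a gripper value outside its range is refused whole. The fingers move at their own pace and stop on an object; "force" is the grip in N (left out, the last holds). Time passes only in rows, so rows that do not move let the fingers close. It gives the time, the measured TCP pose, the force, the opening and the grip force at its end, in the units of the state.
- readout.get_state(): the state, without advancing time (a new reading comes with each control period).
- imaging.get_image(name): name is "side" or "top" or "wrist"; returns (picture, depth): 480x640x3 uint8, red, green, blue; 480x640 float32, m along the optical axis (not along the pixel's ray), 0 where there is no reading.
- imaging.calibration(name): a dict with "intrinsics" (3x3 intrinsics, pixels), "R" (3x3) and "t" (3): a world point X has camera coordinates R X + t; the wrist camera has in their place "hand_eye" (4x4, takes a point from camera to tool coordinates, whose origin is the TCP and whose axes are the flange's). Camera axes: x right, y down, z forward; pixel columns grow to the right and rows downward; lengths in m; the calibration is good to about 2 mm. A picture is of the moment at which its call begins: read the wrist's pose just before it. calibration takes no time and is no camera call.
- manip.sign_off(): hands the job in; it is judged then, once.
The state is a dict: "clock": time; "qpos": joint angles; "qd": joint speeds; "effort": joint torques, N m; "position": TCP position; "ee_rot": TCP orientation; "contact_force": force on the tool from outside, world axes, zero at the start; "moment": the same for the moment, N m; "width": finger opening in m; "gripper_force": force on a finger pad.
Only numpy, scipy, OpenCV 4.12 (cv2) and the standard library are available. Lean on these libraries where they do the work, as an engineer would, in place of code of your own. Each camera call takes 0.05 s, during which the arm holds its last target. There are 200 camera calls.

TASK

Check both lidded kitchen canisters by lifting each by its knob and feeling its weight, which tells how much is left in it: collect each one that weighs less than 450 g in the deep slatted wooden crate for refilling, and put each heavier one in the shallow wooden tray. Set them down gently, standing upright and flat on the floor of the crate or tray (both may go into the same one, side by side), and leave the mug, the garlic and the lemon where they are.

Things in the scene. Friction and masses are not known exactly. Their poses are not given: they have to be found in the camera images.
- canister_1: One of two canisters that look alike: white ceramic, 102 mm across, flat wooden lid (top 113 mm above the foot) with a round wooden knob in the middle, 20 mm across, 113 to 130 mm above the foot. The lid is fastened tight: lift the whole canister by the knob. Weighs 0.14 to 0.80 kg, which cannot be seen. Origin: centre of the underside, z up.
- canister_2: The other of the two like canisters, same shape and sizes as canister_1 and also 0.14 to 0.80 kg, drawn independently (both may be light, or both heavy). Origin: centre of the underside, z up.
- crate: The deep refill crate, fixed on the worktop: light wood with slatted sides, open top, 300 mm (its x) by 165 mm (its y) by 75 mm high, walls 8 mm, with a 16 mm square post in each inner corner, floor 8 mm thick. Room for two canisters along x (at x = -70 and +70 mm). Origin: centre of the underside, z up.
- tray: The shallow tray, fixed on the worktop: the same light wood and the same outline, 300 mm (its x) by 165 mm (its y), but only 20 mm high, walls 8 mm, floor 8 mm thick. Room for two canisters along x, as in the crate. Crate and tray stand to the left and right of the canisters, either way round. Origin: centre of the underside, z up.
- mug: Bystander: white mug, 89 x 118 x 88 mm, behind the canisters. Origin: centre of the underside.
- garlic: Bystander: garlic bulb, 50 mm, behind the canisters. Origin: centre of the underside.
- lemon: Bystander: lemon, 75 x 59 x 59 mm, lying by itself to the right of the work. Origin: centre of the underside.
Mind the look-alikes: they are no part of the job. What is shaped like the canister_1 but green is not meant.

How it is judged:
At the end, for the whole second after the job is handed in: Each canister stands upright (within 0.1 rad) at rest on the floor of the crate or the tray. In the crate it must press on it with less than 5.0 N (under 510 g), in the tray with more than 3.83 N (over 390 g), so canisters within 60 g of 450 g may be in either (((x of canister_1 in the frame of crate between -0.115 and 0.115 m and y of canister_1 in the frame of crate between -0.05 and 0.05 m and z of canister_1 in the frame of crate below 0.014 m and angle between canister_1's own z axis and vertical below 0.1 rad and linear speed of canister_1 below 0.02 m/s and contact force between canister_1 and crate between 0.4 and 5 N) or (x of canister_1 in the frame of tray between -0.115 and 0.115 m and y of canister_1 in the frame of tray between -0.05 and 0.05 m and z of canister_1 in the frame of tray below 0.014 m and angle between canister_1's own z axis and vertical below 0.1 rad and linear speed of canister_1 below 0.02 m/s and contact force between canister_1 and tray above 3.83 N)) and ((x of canister_2 in the frame of crate between -0.115 and 0.115 m and y of canister_2 in the frame of crate between -0.05 and 0.05 m and z of canister_2 in the frame of crate below 0.014 m and angle between canister_2's own z axis and vertical below 0.1 rad and linear speed of canister_2 below 0.02 m/s and contact force between canister_2 and crate between 0.4 and 5 N) or (x of canister_2 in the frame of tray between -0.115 and 0.115 m and y of canister_2 in the frame of tray between -0.05 and 0.05 m and z of canister_2 in the frame of tray below 0.014 m and angle between canister_2's own z axis and vertical below 0.1 rad and linear speed of canister_2 below 0.02 m/s and contact force between canister_2 and tray above 3.83 N))); the robot touches nothing.
It fails at once if a canister was dropped or knocked (faster than 0.8 m/s while out of the fingers, a fall of over 3 cm) ((linear speed of canister_1 above 0.8 m/s and contact force between canister_1 and the fingers below 0.1 N) or (linear speed of canister_2 above 0.8 m/s and contact force between canister_2 and the fingers below 0.1 N)).
It fails at once if a canister tipped over (more than 0.7 rad) (angle between any of canister_1, canister_2's own z axis and vertical above 0.7 rad).
It fails at once if the mug, garlic or lemon was moved by more than 3 cm (distance of any of mug, garlic, lemon from where it was at the start of the episode above 0.03 m).
It also fails if it takes over 61 s, if anything falls off the work surface, if the arm or the gripper's body presses on something with over 40 N, if the wrist force passes 120 N, or if a joint passes its speed limit or range.

## Working session

There is one attempt and no reset: what is moved stays moved. The work goes in short steps, Python scripts to look and compute and a tool call to move; the robot and the scene stay as the last step left them, time stands still between calls to the robot, and variables do not carry over. Pictures are saved under pics/ and viewed, at most 10 in all, crops included, and the job is handed in when it is done.

Besides the shell and the picture viewer there is one more tool, called after "Call:" in YAML: its name, and indented under it one key for each argument. servo_tool: Moves the arm, as the interface text tells. Its arguments: {"type":"object","properties":{"moves":{"type":"array"},"force":{"type":"number"}},"required":["moves"]}

```bash
mkdir -p pics
cat > h.py <<'E'
from rig import readout, imaging, manip
import numpy as np, cv2
from scipy.spatial.transform import Rotation as Ro
def pts(name):
    s=readout.get_state(); im,d=imaging.get_image(name); c=imaging.calibration(name); K=np.array(c["intrinsics"])
    v,u=np.mgrid[:480,:640]; P=np.stack([(u-K[0,2])/K[0,0]*d,(v-K[1,2])/K[1,1]*d,d],-1)
    if name=="wrist":
        T=np.array(c["hand_eye"]); q=s["ee_rot"]; R=Ro.from_quat([q[1],q[2],q[3],q[0]]).as_matrix()
        W=(P@T[:3,:3].T+T[:3,3])@R.T+np.array(s["position"])
    else: W=(P-np.array(c["t"]))@np.array(c["R"])
    W[d==0]=np.nan
    return im,W
E
python3 - <<'E'
from h import *
print(readout.get_state())
for n in ("top","side"):
    im,W=pts(n); np.save(n+"W.npy",W); cv2.imwrite(f"pics/{n}.png",im[...,::-1])
E
```

```text
{'clock': 0.0, 'qpos': array([ 1.20097811e+00,  2.76594999e-01,  1.50613950e+00, -3.19777917e-05,
        1.36067527e+00, -1.20984210e-01]), 'qd': array([ 4.62295809e-04,  3.09619821e-04,  6.09826890e-05, -1.63497188e-03,
        1.40230442e-04, -5.61220399e-04]), 'effort': array([ 2.91266579e-04, -4.16774440e+01, -2.45803106e+01, -1.17721265e-04,
        1.10998758e-02, -2.05110036e-07]), 'position': array([0.14146976, 0.55691951, 0.30303704]), 'ee_rot': array([-2.05565102e-04,  1.24092889e-01,  9.92270190e-01, -8.85138929e-04]), 'contact_force': array([-0.37398403,  0.84026269,  0.08220169]), 'moment': array([-0.07902899,  0.01348723,  0.00721197]), 'gripper_force': 0.0, 'width': 0.08554892089326864}
```

View pics/top.png

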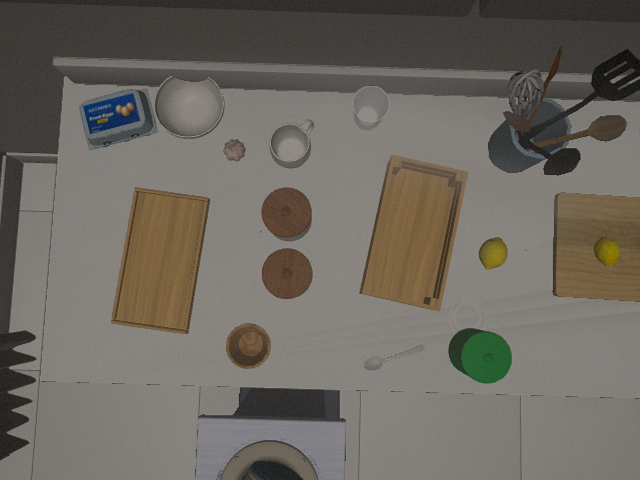

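View pics/side.png

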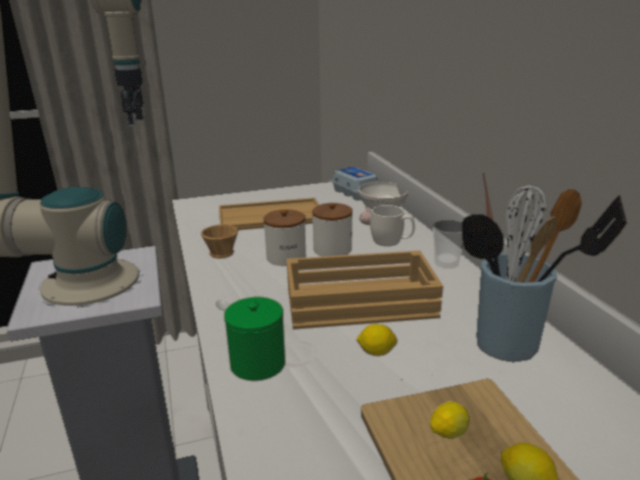

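Candidates in the top view are the white canisters with wooden lids at (287,213) and (287,273), and the green look-alike at (487,357), which I reject. The brown wooden bowl at (248,345) and the mug at (291,145) are also not targets. The shallow tray is at (160,260), and the deep crate with corner posts is at (413,233). The side view confirms the two white bodies and the deep crate.

Run:
```python
from h import *
W=np.load("topW.npy"); im=cv2.imread("pics/top.png")
for n,(u,v) in dict(A=(287,213),B=(287,273)).items():
    p=W[v-35:v+35,u-35:u+35].reshape(-1,3); p=p[np.isfinite(p[:,2])]
    for lo,hi in((.108,.119),(.122,.135)):
        q=p[(p[:,2]>lo)&(p[:,2]<hi)]
        if len(q): print(n,len(q),cv2.minEnclosingCircle(q[:,:2].astype(np.float32)),q.mean(0),q[:,2].max())
for n,(u0,u1,v0,v1,lo,hi) in dict(tray=(105,218,180,340,.014,.026),crate=(352,475,148,316,.068,.082)).items():
    p=W[v0:v1,u0:u1].reshape(-1,3); q=p[(p[:,2]>lo)&(p[:,2]<hi)]
    r=cv2.minAreaRect(q[:,:2].astype(np.float32)); print(n,len(q),r,cv2.boxPoints(r).round(3).tolist())
    f=p[(p[:,2]>.003)&(p[:,2]<.013)]; print(' floor z',np.median(f[:,2]),f.mean(0))
print(W[145,291],W[150,234],W[253,493],W[345,248],W[240,410])
for i in range(15): pass
# tall things in work area
m=(W[...,2]>.14); print(np.argwhere(m)[:,1].min() if m.any() else None)
cv2.imwrite("pics/crop.png",cv2.resize(im[185:305,245:335],None,fx=5,fy=5,interpolation=3)[:600])
```

```text
A 1759 ((0.5851399302482605, -0.021053005009889603), 0.050945430994033813) [ 0.58438655 -0.02111742  0.11174947] 0.11841386278183144
A 69 ((0.5846964716911316, -0.020818842574954033), 0.009845799766480923) [ 0.5851167  -0.02106324  0.12621641] 0.13071987977831176
B 1808 ((0.46077820658683777, -0.026467280462384224), 0.05067580193281174) [ 0.46054321 -0.02658905  0.11164189] 0.11854335119117476
B 74 ((0.4608526825904846, -0.026588428765535355), 0.009620439261198044) [ 0.46073054 -0.02650501  0.12628646] 0.13107775386692894
tray 1612 ((0.4848397672176361, 0.2558004558086395), (0.16657012701034546, 0.3002599775791168), 83.76197814941406) [[0.3269999921321869, 0.1889999955892563], [0.625, 0.15700000524520874], [0.6430000066757202, 0.32199999690055847], [0.3449999988079071, 0.35499998927116394]]
 floor z 0.007431691877220781 [0.48400637 0.25702376 0.00745372]
crate 2040 ((0.5573139786720276, -0.29037654399871826), (0.1664355993270874, 0.3005562722682953), 79.026123046875) [[0.39399999380111694, -0.34299999475479126], [0.6890000104904175, -0.4009999930858612], [0.7210000157356262, -0.2370000034570694], [0.4259999990463257, -0.18000000715255737]]
 floor z 0.007183662679089775 [ 0.55824908 -0.29316296  0.00719562]
[ 0.75035946 -0.01957865  0.01002905] [0.7263628  0.10199049 0.04230493] [ 0.51840517 -0.45868788  0.05423133] [0.30602625 0.05731975 0.00766852] [ 0.54557007 -0.29071194  0.00343976]
0
```

View pics/crop.png

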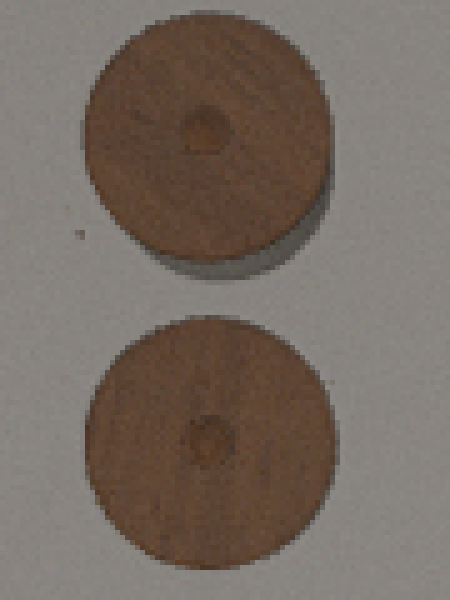

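The chosen canisters match the description: white body, wooden lid, radius 51 mm, knob radius 10 mm, top at 130 mm. A is at (0.585,-0.021) and B at (0.461,-0.027). First I square the tool to the world axes, then go over A.

Call:
servo_tool:
  moves:
    - {"dp": [0, 0, 0], "delta_rot": [0, 0, -0.9], "fingers": 0.6}
    - {"dp": [0, 0, 0], "delta_rot": [0, 0, -0.9], "fingers": 0.6}
    - {"dp": [0, 0, 0], "delta_rot": [0, 0, -0.69], "fingers": 0.6}
    - {"dp": [-0.14, -0.19, 0], "delta_rot": [0, 0, 0], "fingers": 0.6}
    - {"dp": [-0.14, -0.19, 0], "delta_rot": [0, 0, 0], "fingers": 0.6}
  force: 60

```text
clock: 0.6
position: [0.1976, 0.4809, 0.3031]
ee_rot: [-0.0, -0.002, 1.0, -0.001]
contact_force: [0.8, -0.2, -0.7]
width: 0.0516
gripper_force: 0.0
```

Call:
servo_tool:
  moves:
    - {"dp": [-0.14, -0.19, 0], "delta_rot": [0, 0, 0], "fingers": 0.6}
    - {"dp": [-0.14, -0.19, 0], "delta_rot": [0, 0, 0], "fingers": 0.6}
    - {"dp": [-0.14, -0.19, 0], "delta_rot": [0, 0, 0], "fingers": 0.6}
    - {"dp": [-0.14, -0.19, 0], "delta_rot": [0, 0, 0], "fingers": 0.6}
    - {"dp": [-0.14, -0.19, 0], "delta_rot": [0, 0, 0], "fingers": 0.6}

```text
clock: 1.1
position: [0.3382, 0.2896, 0.3037]
ee_rot: [-0.0, -0.0, 1.0, 0.0]
contact_force: [0.6, -0.0, 0.9]
width: 0.0514
gripper_force: 0.0
```

Call:
servo_tool:
  moves:
    - {"dp": [-0.14, -0.19, 0], "delta_rot": [0, 0, 0], "fingers": 0.6}
    - {"dp": [-0.14, -0.19, 0], "delta_rot": [0, 0, 0], "fingers": 0.6}
    - {"dp": [-0.14, -0.19, 0], "delta_rot": [0, 0, 0], "fingers": 0.6}
    - {"dp": [-0.14, -0.19, 0], "delta_rot": [0, 0, 0], "fingers": 0.6}
    - {"dp": [0, 0, 0], "delta_rot": [0, 0, 0], "fingers": 0.6}

```text
clock: 1.6
position: [0.453, 0.1351, 0.3035]
ee_rot: [0.001, 0.003, 1.0, -0.001]
contact_force: [0.2, 0.4, 0.4]
width: 0.0513
gripper_force: 0.0
```

Call:
servo_tool:
  moves:
    - {"dp": [-0.132, -0.156, 0], "delta_rot": [0, 0, 0], "fingers": 0.6}
    - {"dp": [-0.132, -0.156, 0], "delta_rot": [0, 0, 0], "fingers": 0.6}
    - {"dp": [-0.132, -0.156, 0], "delta_rot": [0, 0, 0], "fingers": 0.6}
    - {"dp": [-0.132, -0.156, 0], "delta_rot": [0, 0, 0], "fingers": 0.6}
    - {"dp": [-0.132, -0.156, 0], "delta_rot": [0, 0, 0], "fingers": 0.6}

```text
clock: 2.1
position: [0.5821, -0.017, 0.3035]
ee_rot: [-0.0, -0.0, 1.0, 0.0]
contact_force: [0.4, 0.8, -0.5]
width: 0.0514
gripper_force: 0.0
```

Call:
servo_tool:
  moves:
    - {"dp": [0, 0, 0.1], "delta_rot": [0, 0, 0], "fingers": 0.6}
    - {"dp": [0, 0, 0.1], "delta_rot": [0, 0, 0], "fingers": 0.6}
    - {"dp": [0, 0, 0.1], "delta_rot": [0, 0, 0], "fingers": 0.6}
    - {"dp": [0, 0, 0], "delta_rot": [0, 0, 0], "fingers": 0.6}
    - {"dp": [0, 0, 0], "delta_rot": [0, 0, 0], "fingers": 0.6}

```text
clock: 2.6
position: [0.5815, -0.0159, 0.2438]
ee_rot: [-0.001, -0.0, 1.0, 0.0]
contact_force: [0.6, -0.2, 1.1]
width: 0.0512
gripper_force: 0.0
```

Run:
```python
from h import *
im,W=pts("wrist"); cv2.imwrite("pics/w1.png",im[...,::-1])
z=W[...,2]; ok=np.hypot(W[...,0]-.585,W[...,1]+.021)<.03
for lo,hi in((.108,.119),(.121,.135)):
    q=W[ok&(z>lo)&(z<hi)]; print(len(q),q.mean(0) if len(q) else 0, cv2.minEnclosingCircle(q[:,:2].astype(np.float32)) if len(q) else 0)
print(readout.get_state()["position"])
f=[readout.get_state()["contact_force"] for _ in range(3)]; print(f)
```

```text
5602 [ 0.58336123 -0.02087826  0.113224  ] ((0.5849669575691223, -0.020922265946865082), 0.03002765029668808)
771 [ 0.58351767 -0.02135211  0.12679556] ((0.5847012400627136, -0.021460389718413353), 0.009979029186069965)
[ 0.58201281 -0.01607239  0.24459688]
[array([0.67479799, 0.39538898, 0.41194311]), array([0.67479799, 0.39538898, 0.41194311]), array([0.67479799, 0.39538898, 0.41194311])]
```

View pics/w1.png

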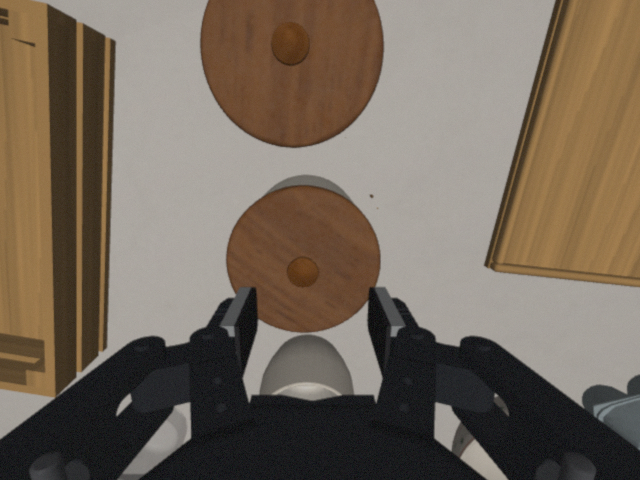

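The wrist picture shows A's knob at (302,271) between the fingers at (245,320) and (380,320), and B's knob at (290,44). I trim xy and descend to TCP z of about 0.190, then close.

Call:
servo_tool:
  moves:
    - {"dp": [-0.014, -0.026, 0.05], "delta_rot": [0, 0, 0], "fingers": 0.5}
    - {"dp": [0, 0, 0.08], "delta_rot": [0, 0, 0], "fingers": 0.5}
    - {"dp": [0, 0, 0.08], "delta_rot": [0, 0, 0], "fingers": 0.5}
    - {"dp": [0, 0, 0.06], "delta_rot": [0, 0, 0], "fingers": 0.5}
    - {"dp": [0, 0, 0], "delta_rot": [0, 0, 0], "fingers": 0.5}

```text
clock: 3.15
position: [0.5838, -0.0218, 0.1884]
ee_rot: [-0.001, -0.0, 1.0, 0.0]
contact_force: [-0.7, -0.3, 0.4]
width: 0.0429
gripper_force: 0.0
```

Call:
servo_tool:
  moves:
    - {"dp": [0, 0, 0], "delta_rot": [0, 0, 0], "fingers": 0}
    - {"dp": [0, 0, 0], "delta_rot": [0, 0, 0], "fingers": 0}
    - {"dp": [0, 0, 0], "delta_rot": [0, 0, 0], "fingers": 0}
    - {"dp": [0, 0, 0], "delta_rot": [0, 0, 0], "fingers": 0}
    - {"dp": [0, 0, 0], "delta_rot": [0, 0, 0], "fingers": 0}
  force: 60

```text
clock: 3.65
position: [0.5851, -0.0219, 0.1909]
ee_rot: [0.001, -0.0, 1.0, -0.0]
contact_force: [-0.4, 0.1, 5.4]
width: 0.0148
gripper_force: 58.8
```

Width is 14.8 mm, so it grips the knob under its bulge. Next is a gentle lift by 20 mm, then I weigh it.

Call:
servo_tool:
  moves:
    - {"dp": [0, 0, -0.01], "delta_rot": [0, 0, 0], "fingers": 0}
    - {"dp": [0, 0, -0.03], "delta_rot": [0, 0, 0], "fingers": 0}
    - {"dp": [0, 0, -0.05], "delta_rot": [0, 0, 0], "fingers": 0}
    - {"dp": [0, 0, -0.03], "delta_rot": [0, 0, 0], "fingers": 0}
    - {"dp": [0, 0, 0], "delta_rot": [0, 0, 0], "fingers": 0}

```text
clock: 4.15
position: [0.5852, -0.0219, 0.215]
ee_rot: [0.001, -0.0, 1.0, -0.0]
contact_force: [0.3, -0.1, -6.8]
width: 0.0151
gripper_force: 58.8
```

Call:
servo_tool:
  moves:
    - {"dp": [0, 0, 0], "delta_rot": [0, 0, 0], "fingers": 0}
    - {"dp": [0, 0, 0], "delta_rot": [0, 0, 0], "fingers": 0}
    - {"dp": [0, 0, 0], "delta_rot": [0, 0, 0], "fingers": 0}
    - {"dp": [0, 0, 0], "delta_rot": [0, 0, 0], "fingers": 0}

```text
clock: 4.55
position: [0.5844, -0.0217, 0.2136]
ee_rot: [-0.0, -0.0, 1.0, 0.0]
contact_force: [0.8, -0.5, -6.7]
width: 0.0148
gripper_force: 58.8
```

```bash
cat > weigh.py <<'E'
from h import *
F=[];E=[]
for i in range(16):
    imaging.get_image("side"); s=readout.get_state(); F.append(s["contact_force"])
F=np.array(F); print(F.mean(0),F.std(0)/4,-F[:,2].mean()/9.81,s["position"],s["width"],s["clock"])
E
python3 weigh.py
```

```text
[ 0.0276782  -0.15493576 -6.87426527] [0.13685353 0.09120517 0.13942886] 0.7007405981507215 [ 0.58454102 -0.02177905  0.21389758] 0.01497628522669856 5.35
```

A weighs 0.70 kg, so it goes in the tray, far slot (0.554, 0.248).

Call:
servo_tool:
  moves:
    - {"dp": [0, 0, -0.06], "delta_rot": [0, 0, 0], "fingers": 0}
    - {"dp": [0, 0, -0.1], "delta_rot": [0, 0, 0], "fingers": 0}
    - {"dp": [0.01, 0.06, -0.04], "delta_rot": [0, 0, 0], "fingers": 0}
    - {"dp": [0.015, 0.12, 0], "delta_rot": [0, 0, 0], "fingers": 0}
    - {"dp": [0.02, 0.15, 0], "delta_rot": [0, 0, 0], "fingers": 0}

```text
clock: 5.85
position: [0.5758, 0.0448, 0.255]
ee_rot: [0.001, 0.001, 1.0, 0.0]
contact_force: [0.1, 0.8, -6.6]
width: 0.0146
gripper_force: 59.1
```

Call:
servo_tool:
  moves:
    - {"dp": [0.02, 0.17, 0], "delta_rot": [0, 0, 0], "fingers": 0}
    - {"dp": [0.02, 0.17, 0], "delta_rot": [0, 0, 0], "fingers": 0}
    - {"dp": [0.02, 0.17, 0], "delta_rot": [0, 0, 0], "fingers": 0}
    - {"dp": [0.02, 0.17, 0], "delta_rot": [0, 0, 0], "fingers": 0}
    - {"dp": [0.02, 0.15, 0], "delta_rot": [0, 0, 0], "fingers": 0}

```text
clock: 6.35
position: [0.5546, 0.2129, 0.2544]
ee_rot: [0.0, -0.0, 1.0, 0.001]
contact_force: [0.1, -0.3, -7.3]
width: 0.0147
gripper_force: 59.1
```

Call:
servo_tool:
  moves:
    - {"dp": [0.008, 0.12, 0], "delta_rot": [0, 0, 0], "fingers": 0}
    - {"dp": [0, 0.07, 0], "delta_rot": [0, 0, 0], "fingers": 0}
    - {"dp": [0, 0, 0], "delta_rot": [0, 0, 0], "fingers": 0}
    - {"dp": [0, 0, 0], "delta_rot": [0, 0, 0], "fingers": 0}
    - {"dp": [0, 0, 0], "delta_rot": [0, 0, 0], "fingers": 0}

```text
clock: 6.85
position: [0.5539, 0.247, 0.2539]
ee_rot: [-0.0, 0.0, 1.0, -0.0]
contact_force: [-0.2, 1.2, -7.1]
width: 0.0142
gripper_force: 59.1
```

Call:
servo_tool:
  moves:
    - {"dp": [0, 0, 0.07], "delta_rot": [0, 0, 0], "fingers": 0}
    - {"dp": [0, 0, 0.08], "delta_rot": [0, 0, 0], "fingers": 0}
    - {"dp": [0, 0, 0.06], "delta_rot": [0, 0, 0], "fingers": 0}
    - {"dp": [0, 0, 0.03], "delta_rot": [0, 0, 0], "fingers": 0}
    - {"dp": [0, 0, 0], "delta_rot": [0, 0, 0], "fingers": 0}

```text
clock: 7.35
position: [0.5535, 0.2475, 0.2049]
ee_rot: [-0.001, 0.0, 1.0, -0.0]
contact_force: [0.0, 0.1, -6.9]
width: 0.0146
gripper_force: 59.1
```

Call:
servo_tool:
  moves:
    - {"dp": [0, 0, 0.01], "delta_rot": [0, 0, 0], "fingers": 0}
    - {"dp": [0, 0, 0.01], "delta_rot": [0, 0, 0], "fingers": 0}
    - {"dp": [0, 0, 0], "delta_rot": [0, 0, 0], "fingers": 0}

```text
clock: 7.65
position: [0.554, 0.2483, 0.2022]
ee_rot: [0.0, -0.0, 1.0, 0.0]
contact_force: [-0.8, 0.1, -7.5]
width: 0.0144
gripper_force: 59.1
```

Call:
servo_tool:
  moves:
    - {"dp": [0, 0, 0.005], "delta_rot": [0, 0, 0], "fingers": 0}
    - {"dp": [0, 0, 0.005], "delta_rot": [0, 0, 0], "fingers": 0}
    - {"dp": [0, 0, 0], "delta_rot": [0, 0, 0], "fingers": 0}

```text
clock: 7.95
position: [0.5538, 0.2483, 0.1999]
ee_rot: [0.0, -0.0, 1.0, 0.0]
contact_force: [0.1, 0.6, -7.0]
width: 0.0151
gripper_force: 59.1
```

Call:
servo_tool:
  moves:
    - {"dp": [0, 0, 0.005], "delta_rot": [0, 0, 0], "fingers": 0}
    - {"dp": [0, 0, 0], "delta_rot": [0, 0, 0], "fingers": 0}

```text
clock: 8.15
position: [0.5537, 0.2483, 0.1991]
ee_rot: [-0.0, -0.0, 1.0, 0.0]
contact_force: [-1.1, -0.5, -4.5]
width: 0.015
gripper_force: 59.3
```

Call:
servo_tool:
  moves:
    - {"dp": [0, 0, 0.005], "delta_rot": [0, 0, 0], "fingers": 0}
    - {"dp": [0, 0, 0], "delta_rot": [0, 0, 0], "fingers": 0}

```text
clock: 8.35
position: [0.5538, 0.2483, 0.1991]
ee_rot: [0.0, -0.0, 1.0, 0.0]
contact_force: [-3.5, -0.8, 3.4]
width: 0.0147
gripper_force: 59.9
```

The canister is on the tray floor, so I release, rise and go to B.

Call:
servo_tool:
  moves:
    - {"dp": [0, 0, 0], "delta_rot": [0, 0, 0], "fingers": 0.3}
    - {"dp": [0, 0, 0], "delta_rot": [0, 0, 0], "fingers": 0.5}
    - {"dp": [0, 0, 0], "delta_rot": [0, 0, 0], "fingers": 0.5}
    - {"dp": [0, 0, -0.05], "delta_rot": [0, 0, 0], "fingers": 0.5}
    - {"dp": [0, 0, -0.1], "delta_rot": [0, 0, 0], "fingers": 0.5}

```text
clock: 8.85
position: [0.5533, 0.248, 0.2273]
ee_rot: [-0.001, -0.0, 1.0, -0.0]
contact_force: [-0.2, 0.6, -0.3]
width: 0.0427
gripper_force: 0.0
```

Call:
servo_tool:
  moves:
    - {"dp": [0, 0, -0.1], "delta_rot": [0, 0, 0], "fingers": 0.5}
    - {"dp": [0.05, -0.14, 0], "delta_rot": [0, 0, 0], "fingers": 0.5}
    - {"dp": [0.06, -0.2, 0], "delta_rot": [0, 0, 0], "fingers": 0.5}
    - {"dp": [0.06, -0.2, 0], "delta_rot": [0, 0, 0], "fingers": 0.5}
    - {"dp": [0.06, -0.2, 0], "delta_rot": [0, 0, 0], "fingers": 0.5}

```text
clock: 9.35
position: [0.5077, 0.099, 0.2488]
ee_rot: [0.001, -0.001, 1.0, -0.0]
contact_force: [0.6, -1.0, 0.4]
width: 0.0428
gripper_force: 0.0
```

Call:
servo_tool:
  moves:
    - {"dp": [0.06, -0.2, 0], "delta_rot": [0, 0, 0], "fingers": 0.5}
    - {"dp": [0.06, -0.2, 0], "delta_rot": [0, 0, 0], "fingers": 0.5}
    - {"dp": [0.06, -0.17, 0], "delta_rot": [0, 0, 0], "fingers": 0.5}
    - {"dp": [0.055, -0.065, 0], "delta_rot": [0, 0, 0], "fingers": 0.5}
    - {"dp": [0, 0, 0], "delta_rot": [0, 0, 0], "fingers": 0.5}

```text
clock: 9.85
position: [0.46, -0.0284, 0.2487]
ee_rot: [0.0, 0.002, 1.0, -0.0]
contact_force: [0.5, 0.5, 0.5]
width: 0.0428
gripper_force: 0.0
```

Run:
```python
from h import *
im,W=pts("top"); 
for n,a in dict(A=(.5538,.2483),B=(.4607,-.0266)).items():
    p=W[np.hypot(W[...,0]-a[0],W[...,1]-a[1])<.065]; 
    for lo,hi in ((.106,.1305),):
        q=p[(p[:,2]>lo)&(p[:,2]<hi)]; 
        if len(q): print(n,len(q),cv2.minEnclosingCircle(q[:,:2].astype(np.float32)),np.median(q[:,2]))
print(readout.get_state()["position"])
cv2.imwrite("pics/top2.png",im[...,::-1])
```

```text
A 1969 ((0.5538123250007629, 0.2487407624721527), 0.052012935280799866) 0.11935005587541342
[ 0.46098507 -0.02744536  0.24873068]
```

View pics/top2.png

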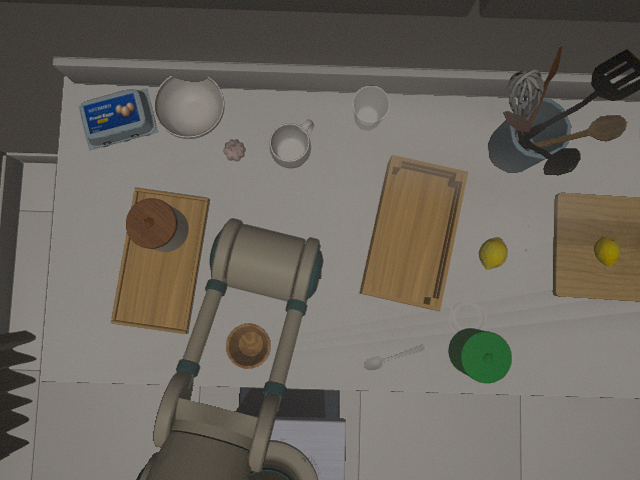

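A stands in the tray, lid at (152,222), upright. The arm now hides B. I descend on B to TCP z of about 0.191 and close.

Call:
servo_tool:
  moves:
    - {"dp": [0, 0.005, 0.07], "delta_rot": [0, 0, 0], "fingers": 0.5}
    - {"dp": [0, 0, 0.08], "delta_rot": [0, 0, 0], "fingers": 0.5}
    - {"dp": [0, 0, 0.08], "delta_rot": [0, 0, 0], "fingers": 0.5}
    - {"dp": [0, 0, 0.06], "delta_rot": [0, 0, 0], "fingers": 0.5}
    - {"dp": [0, 0, 0], "delta_rot": [0, 0, 0], "fingers": 0.5}

```text
clock: 10.4
position: [0.4608, -0.0246, 0.1888]
ee_rot: [-0.001, -0.001, 1.0, 0.001]
contact_force: [0.7, -0.2, -0.7]
width: 0.0429
gripper_force: 0.0
```

Call:
servo_tool:
  moves:
    - {"dp": [0, 0, 0], "delta_rot": [0, 0, 0], "fingers": 0}
    - {"dp": [0, 0, 0], "delta_rot": [0, 0, 0], "fingers": 0}
    - {"dp": [0, 0, 0], "delta_rot": [0, 0, 0], "fingers": 0}
    - {"dp": [0, 0, 0], "delta_rot": [0, 0, 0], "fingers": 0}
    - {"dp": [0, 0, 0], "delta_rot": [0, 0, 0], "fingers": 0}
  force: 60

```text
clock: 10.9
position: [0.4617, -0.0262, 0.1907]
ee_rot: [0.001, -0.0, 1.0, -0.0]
contact_force: [-0.6, -2.0, 3.6]
width: 0.0151
gripper_force: 58.7
```

Call:
servo_tool:
  moves:
    - {"dp": [0, 0, -0.01], "delta_rot": [0, 0, 0], "fingers": 0}
    - {"dp": [0, 0, -0.03], "delta_rot": [0, 0, 0], "fingers": 0}
    - {"dp": [0, 0, -0.05], "delta_rot": [0, 0, 0], "fingers": 0}
    - {"dp": [0, 0, -0.03], "delta_rot": [0, 0, 0], "fingers": 0}
    - {"dp": [0, 0, 0], "delta_rot": [0, 0, 0], "fingers": 0}

```text
clock: 11.4
position: [0.4616, -0.0259, 0.2151]
ee_rot: [0.001, -0.0, 1.0, -0.0]
contact_force: [0.8, -0.6, -3.4]
width: 0.0149
gripper_force: 58.7
```

Call:
servo_tool:
  moves:
    - {"dp": [0, 0, 0], "delta_rot": [0, 0, 0], "fingers": 0}
    - {"dp": [0, 0, 0], "delta_rot": [0, 0, 0], "fingers": 0}
    - {"dp": [0, 0, 0], "delta_rot": [0, 0, 0], "fingers": 0}
    - {"dp": [0, 0, 0], "delta_rot": [0, 0, 0], "fingers": 0}

```text
clock: 11.8
position: [0.4608, -0.0258, 0.2136]
ee_rot: [-0.0, -0.0, 1.0, 0.0]
contact_force: [0.2, 0.3, -2.9]
width: 0.0149
gripper_force: 58.7
```

```bash
python3 weigh.py
```

```text
[ 0.0044391  -0.00515575 -2.79526247] [0.08202233 0.11492403 0.13990249] 0.2849401087031294 [ 0.46093557 -0.0257932   0.21389645] 0.015091931273601707 12.6
```

B weighs 0.285 kg, so it goes in the crate. I use the crate centre (0.557,-0.290) and raise it clear of the 75 mm walls first.

Call:
servo_tool:
  moves:
    - {"dp": [0, 0, -0.06], "delta_rot": [0, 0, 0], "fingers": 0}
    - {"dp": [0, 0, -0.12], "delta_rot": [0, 0, 0], "fingers": 0}
    - {"dp": [0, 0, -0.12], "delta_rot": [0, 0, 0], "fingers": 0}
    - {"dp": [0, 0, -0.085], "delta_rot": [0, 0, 0], "fingers": 0}
    - {"dp": [-0.02, -0.06, -0.04], "delta_rot": [0, 0, 0], "fingers": 0}

```text
clock: 13.1
position: [0.4651, -0.0373, 0.3006]
ee_rot: [0.001, -0.001, 1.0, 0.0]
contact_force: [-0.6, -1.1, -3.0]
width: 0.0146
gripper_force: 58.8
```

Call:
servo_tool:
  moves:
    - {"dp": [-0.04, -0.12, 0], "delta_rot": [0, 0, 0], "fingers": 0}
    - {"dp": [-0.06, -0.16, 0], "delta_rot": [0, 0, 0], "fingers": 0}
    - {"dp": [-0.06, -0.17, 0], "delta_rot": [0, 0, 0], "fingers": 0}
    - {"dp": [-0.06, -0.17, 0], "delta_rot": [0, 0, 0], "fingers": 0}
    - {"dp": [-0.06, -0.17, 0], "delta_rot": [0, 0, 0], "fingers": 0}

```text
clock: 13.6
position: [0.521, -0.1981, 0.298]
ee_rot: [-0.001, 0.0, 1.0, 0.0]
contact_force: [0.6, 0.2, -2.2]
width: 0.0151
gripper_force: 58.8
```

Call:
servo_tool:
  moves:
    - {"dp": [-0.06, -0.17, 0], "delta_rot": [0, 0, 0], "fingers": 0}
    - {"dp": [-0.06, -0.16, 0], "delta_rot": [0, 0, 0], "fingers": 0}
    - {"dp": [-0.04, -0.1, 0], "delta_rot": [0, 0, 0], "fingers": 0}
    - {"dp": [-0.02, -0.04, 0], "delta_rot": [0, 0, 0], "fingers": 0}
    - {"dp": [0, 0, 0], "delta_rot": [0, 0, 0], "fingers": 0}

```text
clock: 14.1
position: [0.5569, -0.2912, 0.2976]
ee_rot: [-0.001, 0.001, 1.0, 0.0]
contact_force: [-0.4, 0.4, -1.8]
width: 0.0147
gripper_force: 58.9
```

Call:
servo_tool:
  moves:
    - {"dp": [0, 0, 0], "delta_rot": [0, 0, 0], "fingers": 0}
    - {"dp": [0, 0, 0], "delta_rot": [0, 0, 0], "fingers": 0}

```text
clock: 14.3
position: [0.5565, -0.2885, 0.2988]
ee_rot: [-0.0, -0.001, 1.0, 0.001]
contact_force: [0.1, 0.2, -2.5]
width: 0.0147
gripper_force: 58.8
```

Call:
servo_tool:
  moves:
    - {"dp": [0, 0, 0.07], "delta_rot": [0, 0, 0], "fingers": 0}
    - {"dp": [0, 0, 0.1], "delta_rot": [0, 0, 0], "fingers": 0}
    - {"dp": [0, 0, 0.1], "delta_rot": [0, 0, 0], "fingers": 0}
    - {"dp": [0, 0, 0.1], "delta_rot": [0, 0, 0], "fingers": 0}
    - {"dp": [0, 0, 0.06], "delta_rot": [0, 0, 0], "fingers": 0}

```text
clock: 14.8
position: [0.5562, -0.2882, 0.2117]
ee_rot: [-0.001, -0.001, 1.0, 0.001]
contact_force: [-0.4, -0.4, -4.1]
width: 0.0149
gripper_force: 58.9
```

Call:
servo_tool:
  moves:
    - {"dp": [0, 0, 0.03], "delta_rot": [0, 0, 0], "fingers": 0}
    - {"dp": [0, 0, 0.01], "delta_rot": [0, 0, 0], "fingers": 0}
    - {"dp": [0, 0, 0], "delta_rot": [0, 0, 0], "fingers": 0}

```text
clock: 15.1
position: [0.5573, -0.2898, 0.2055]
ee_rot: [0.0, -0.0, 1.0, -0.0]
contact_force: [0.1, 0.2, -2.7]
width: 0.0148
gripper_force: 58.9
```

Call:
servo_tool:
  moves:
    - {"dp": [0, 0, 0.005], "delta_rot": [0, 0, 0], "fingers": 0}
    - {"dp": [0, 0, 0.005], "delta_rot": [0, 0, 0], "fingers": 0}
    - {"dp": [0, 0, 0], "delta_rot": [0, 0, 0], "fingers": 0}

```text
clock: 15.4
position: [0.5571, -0.2899, 0.2032]
ee_rot: [0.0, -0.0, 1.0, -0.0]
contact_force: [0.7, -0.5, -2.0]
width: 0.0149
gripper_force: 58.9
```

Call:
servo_tool:
  moves:
    - {"dp": [0, 0, 0.005], "delta_rot": [0, 0, 0], "fingers": 0}
    - {"dp": [0, 0, 0], "delta_rot": [0, 0, 0], "fingers": 0}

```text
clock: 15.6
position: [0.557, -0.2898, 0.2018]
ee_rot: [0.0, -0.0, 1.0, 0.0]
contact_force: [-0.2, 0.0, -3.1]
width: 0.0147
gripper_force: 58.9
```

Call:
servo_tool:
  moves:
    - {"dp": [0, 0, 0.005], "delta_rot": [0, 0, 0], "fingers": 0}
    - {"dp": [0, 0, 0.005], "delta_rot": [0, 0, 0], "fingers": 0}
    - {"dp": [0, 0, 0], "delta_rot": [0, 0, 0], "fingers": 0}

```text
clock: 15.9
position: [0.5569, -0.2897, 0.1996]
ee_rot: [-0.0, -0.0, 1.0, 0.0]
contact_force: [-0.6, -0.1, -3.1]
width: 0.0153
gripper_force: 58.9
```

Call:
servo_tool:
  moves:
    - {"dp": [0, 0, 0.005], "delta_rot": [0, 0, 0], "fingers": 0}
    - {"dp": [0, 0, 0], "delta_rot": [0, 0, 0], "fingers": 0}

```text
clock: 16.1
position: [0.557, -0.2899, 0.1989]
ee_rot: [0.0, -0.0, 1.0, -0.0]
contact_force: [-0.3, -0.2, -3.4]
width: 0.0151
gripper_force: 58.9
```

Call:
servo_tool:
  moves:
    - {"dp": [0, 0, 0.005], "delta_rot": [0, 0, 0], "fingers": 0}
    - {"dp": [0, 0, 0], "delta_rot": [0, 0, 0], "fingers": 0}

```text
clock: 16.3
position: [0.5572, -0.2903, 0.1987]
ee_rot: [0.0, -0.0, 1.0, -0.001]
contact_force: [-1.0, -1.1, 1.0]
width: 0.0146
gripper_force: 59.2
```

Contact made; I release and rise, then move back over the middle to leave the view clear.

Call:
servo_tool:
  moves:
    - {"dp": [0, 0, 0], "delta_rot": [0, 0, 0], "fingers": 0.3}
    - {"dp": [0, 0, 0], "delta_rot": [0, 0, 0], "fingers": 0.5}
    - {"dp": [0, 0, 0], "delta_rot": [0, 0, 0], "fingers": 0.5}
    - {"dp": [0, 0, -0.05], "delta_rot": [0, 0, 0], "fingers": 0.5}
    - {"dp": [0, 0, -0.15], "delta_rot": [0, 0, 0], "fingers": 0.5}

```text
clock: 16.8
position: [0.5557, -0.2888, 0.2358]
ee_rot: [-0.003, -0.0, 1.0, 0.002]
contact_force: [0.3, -0.3, 0.6]
width: 0.0428
gripper_force: 0.0
```

Call:
servo_tool:
  moves:
    - {"dp": [0, 0, -0.2], "delta_rot": [0, 0, 0], "fingers": 0.5}
    - {"dp": [0, 0, -0.1], "delta_rot": [0, 0, 0], "fingers": 0.5}
    - {"dp": [0.06, 0.15, 0], "delta_rot": [0, 0, 0], "fingers": 0.5}
    - {"dp": [0.06, 0.2, 0], "delta_rot": [0, 0, 0], "fingers": 0.5}
    - {"dp": [0.06, 0.2, 0], "delta_rot": [0, 0, 0], "fingers": 0.5}

```text
clock: 17.3
position: [0.5206, -0.179, 0.2988]
ee_rot: [0.001, 0.001, 1.0, -0.0]
contact_force: [0.6, 0.6, 0.4]
width: 0.0429
gripper_force: 0.0
```

Call:
servo_tool:
  moves:
    - {"dp": [0.06, 0.2, 0], "delta_rot": [0, 0, 0], "fingers": 0.5}
    - {"dp": [0.06, 0.2, 0], "delta_rot": [0, 0, 0], "fingers": 0.5}
    - {"dp": [0.06, 0.2, 0], "delta_rot": [0, 0, 0], "fingers": 0.5}
    - {"dp": [0.03, 0.1, 0], "delta_rot": [0, 0, 0], "fingers": 0.5}
    - {"dp": [0, 0, 0], "delta_rot": [0, 0, 0], "fingers": 0.5}

```text
clock: 17.8
position: [0.4777, -0.0372, 0.2989]
ee_rot: [0.0, -0.002, 1.0, 0.001]
contact_force: [1.0, -0.6, -0.2]
width: 0.0426
gripper_force: 0.0
```

Run:
```python
from h import *
im,W=pts("top"); c0=dict(tray=((.4848,.2558),-.107),crate=((.5573,-.2904),-.194))
for n,a in dict(tray=(.5538,.2483),crate=(.5572,-.2903)).items():
    p=W[np.hypot(W[...,0]-a[0],W[...,1]-a[1])<.06]; q=p[(p[:,2]>.1)&(p[:,2]<.1295)]
    (c,r)=cv2.minEnclosingCircle(q[:,:2].astype(np.float32)); A=np.c_[q[:,:2],np.ones(len(q))]
    l=np.linalg.lstsq(A,q[:,2],rcond=None)[0]; d=np.array(c)-c0[n][0]; t=c0[n][1]
    print(n,c,r,np.median(q[:,2]),'tilt',l[:2],'local',d@[np.cos(t),np.sin(t)],d@[-np.sin(t),np.cos(t)])
cv2.imwrite("pics/top3.png",im[...,::-1]); print(readout.get_state()["position"])
```

```text
tray (0.5523534417152405, 0.24909569323062897) 0.05146605893969536 0.11923460756730928 tilt [0.01313668 0.02512994] local 0.0678830936143142 0.0005484689439527328
crate (0.5560753345489502, -0.2898710370063782) 0.05108879134058952 0.11923492769517627 tilt [ 0.00528483 -0.00689762] local -0.0013036682224682643 0.00028294254070898524
[ 0.47867321 -0.03881682  0.29887173]
```

View pics/top3.png

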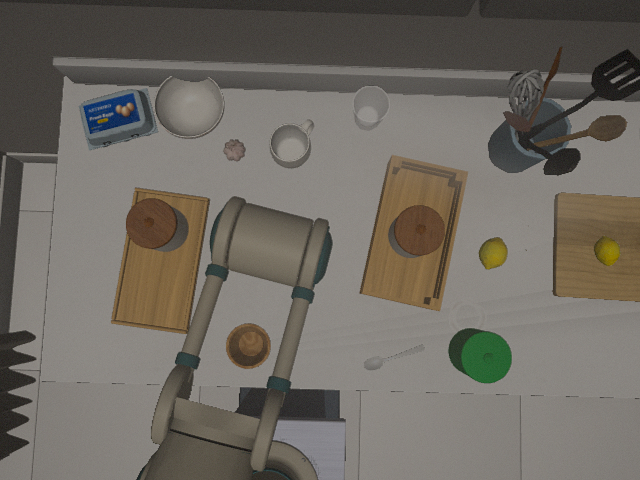

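The heavy canister stands in the tray with its lid at (152,222), and the light one in the crate with its lid at (419,230). Both are upright with lids at 0.119 m. The mug, garlic and lemon have not moved.

```bash
python3 -c "
from rig import manip; print(manip.sign_off())"
```

```text
the job is handed in; nothing more can be done
None
```

I handed the job in with the 0.70 kg canister in the tray and the 0.28 kg one in the crate, both upright, at about 18 s on the robot's clock; sign-off returned no verdict.

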